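Punch a receipt book on the guarded electric hole punch

ROBOT

A 7-joint arm with a two-finger parallel gripper is mounted at the origin on the work surface. World frame = base frame: x ahead of the robot, y to its left, z up, the work surface at z = 0. Lengths are in m, angles in degrees, forces in N, time in s.
With the tool pointing down it reaches from about 0.4 to 0.85 m from the base axis. Payload 4.5 kg.
Tool frame: the origin (TCP) lies at the very end of the fingers, on their centre line; the grasp point (between the pads) lies 19 mm behind it; z points along the fingers, y is the line along which they close (so a half turn about z gives the same grasp; the last joint's range is limited). The gripper opens to 85 mm and grips with 20 to 120 N. Pads are 22 mm wide; open, the fingers measure 114 mm over their backs; the gripper's body (76 mm by 85 mm) begins 54 mm behind the grasp point. The pads swing forward as they close: fully open they stand 13 mm farther back than shut.
Start: joints at [-66.016, 39.483, -11.15, 89.685, 9.013, 51.709, -12.324], TCP at [0.235, 0.579, 0.231] pointing down, gripper open.
Joint ranges: [-172.22, 172.22], [-26.19, 119.32], [-84.43, 86.54], [7.71, 146.69], [-57.33, 237.33], [2.42, 119.75], [-152.13, 152.13]. Speed limits (degrees/s): [147.25, 147.25, 180, 180, 180, 180, 180].

INTERFACE

Orientations are given as a 3x3 rotation matrix whose columns are the frame's x, y, z axes.
In Python, from rig import robot, grab_frame gives the robot as it stands.
- The arm moves only by the tool apply_moves, never from a script. Its argument "targets" is a list of rows, each a list of 3 entries, a list of its own where there are three numbers: the shift along the tool's x, y, z in cm, then the turn, a rotation vector about the tool's x, y, z in degrees, then the opening, from 0 (shut) to 1 (fully open). In form: [[[dx, dy, dz], [rx, ry, rz], claw], ...]. A call has exactly 5 rows; each row shifts and turns the commanded pose from where the row before left it, along the tool's axes as they then stand; what a row does not reach is not made up. A row lasts 1/10 s, in which the tool goes at most 50 mm and 8.59 degrees, less where a joint would pass 70% of its speed; a pose out of reach is approached as far as the arm can. A call is refused whole if a number of a shift passes 5 or a number of a turn 8.59, either way. A call with a gripper value outside its range is refused whole. The fingers move at their own pace and stop on an object; the grip force is fixed at half the most. Time passes only in rows, so rows that do not move let the fingers close, or fill a call up. It gives the time, the measured TCP pose, the force, the opening and the grip force at its end, in the units of the state.
- robot.get_obs(): the state, without advancing time (a new reading comes with each control period).
- grab_frame(name): name is "side" or "top"; returns a dict with "pixels" (480x640x3 uint8, red, green, blue), "K" (3x3 intrinsics, pixels), "R" (3x3) and "t" (3): a world point X has camera coordinates R X + t. Camera axes: x right, y down, z forward; pixel columns grow to the right and rows downward; lengths in m; the calibration is good to about 2 mm. A picture is of the moment at which its call begins. There is no depth.
- robot.sign_off(): hands the job in; it is judged then, once.
The state is a dict: "time_s": time; "joint_pos": joint angles; "joint_vel": joint speeds; "joint_torque": joint torques, N m; "tool_pos": TCP position; "ee_rot": TCP orientation; "wrist_force": force on the tool from outside, world axes, zero at the start; "moment": the same for the moment, N m; "opening": opening from 0.0 (shut) to 1.0 (fully open); "finger_force": force on a finger pad.
Only numpy, scipy, OpenCV 4.12 (cv2) and the standard library are available. Lean on these libraries where they do the work, as an engineer would, in place of code of your own. Each camera call takes 0.05 s, during which the arm holds its last target. There are 200 camera calls.

TASK

Get the receipt book punched: slide it along the feed table into the throat of the electric punch until its whole far edge is flush against the back stop. Only then flip the start button's hinged guard up and back until it stays open, and press the green button fully down and let it come back up. Leave the guard standing open and the book flush against the stop, and do not disturb the rubber stamp, the pen cup or the calculator.

Things in the scene. Friction and masses are not known exactly. Their poses are not given: they have to be found in the camera images.
- punch: Electric paper punch, teal, fixed on the desk at a varying place and turn. Origin on the desk (z = 0) below the middle of the back stop's face; x points to its rear, away from the robot (up to 0.25 rad off world x), y to its left, z up. Drive housing 260 wide, x = -35 to 140 mm, z = 30 to 105 mm; on it, left rear, a motor barrel up to z = 134 mm and, right (y = -60 mm), the guarded button.
- stop (a point): Middle of the back stop's upright face (the plane x = 0 of the punch), 11 mm above the feed table: the end of the throat, a slot 214 wide, 22 high (z = 8 to 30 mm) and 35 mm deep below the front edge of the housing.
- feed (a point): On the top of the flat steel feed table, 100 mm in front of the stop. The table is 250 wide, its top 8 mm above the desk, and runs from 225 mm in front of the stop to the throat, with low rims (top 18 mm above the desk) along both sides, 216 mm apart. Two black lines across it, 125 mm in front of the stop, show where the book's near edge lies when home.
- book: Receipt book, hard red covers, black strip along its near edge, flat and loose on the feed table: 125 (x) by 190 (y) by 14 (z) mm, 0.2 to 0.4 kg. Origin: centre of its underside; x towards the stop within 0.13 rad. Starts 20 to 45 mm short. Home: origin at x = -62.5 mm in the punch's frame. Slides with 0.5 to 2 N; pushed mid-edge one end may still stand off the stop: push again on that side.
- guard (a joint): Angle of the guard, rad: 0 shut over the button, grows as its front swings up and back to the machine's rear, stop at 1.85 (leaning back, fully open). Light free hinge, 60 g cover, under 1 N at the lip: let go below about 0.9 it may fall shut; pushed past 1.1 it falls open by itself and stays.
- guard_lip (a point): Middle of the front edge of the guard's yellow lip. The guard is a clear box-shaped cover with yellow edges, 72 (x) by 68 (y) by 38 (z) mm, open below. The lip, 50 wide, 4 thick, juts 16 mm forward from the cover's top; shut, it is 155 mm above the desk with 47 mm free beneath it, its edge level with the housing's front face. Push it back or lift it from below.
- book_back (a point): Middle of the book's near edge (the edge to push), at half its thickness.
- book_left (a point): Left end of the book's far edge, at half its thickness.
- book_right (a point): Right end of the book's far edge, at half its thickness.
- guard_hinge (a point): Middle of the guard's hinge line, which runs along the punch's y at the guard's lower rear edge; the guard turns about it. With the guard shut the lip's front edge is 88 mm in front of it and 36.5 mm above it.
- start (a joint): Travel of the green start button, m: 0 up, 0.006 fully down. Sprung: begins to move at 1.5 N, fully down at 5 N, comes back up when let go.
- start_top (a point): Centre of the top of the green start button, 32 mm across, pressed straight down; 139 mm above the desk, 37 mm in front of the guard's hinge.
- stamp: Wooden-handled rubber stamp standing upright on the desk, 34 mm across, 90 mm tall; origin at the centre of its underside. Leave alone.
- pen_cup: Black cup with three pens fixed in it, 72 mm across, 95 mm tall, 155 mm to the pens' tops, standing on the desk; origin at the centre of its underside. Leave alone.
- calculator: Desk calculator, 155 by 105 by 36 mm, lying on the desk; origin at the centre of its underside. Leave alone.
Not all that is in view belongs to the job. Of the things like the book, leave any that is purple or turquoise; of the rest the smaller one is meant.

How it is judged (in metres and radians):
On the way, in this order (a step that is already met when the one before it is completed fails the run):
1. the book's far edge is flush against the back stop, the guard still shut (x of each of book_left, book_right in the frame of punch above -0.004 m and value of joint guard below 0.3 rad), for 0.2 s.
2. the guard is flipped up and stays open (value of joint guard above 1.6 rad and contact force between guard and the arm below 0.1 N and contact force between guard and the fingers below 0.1 N), for 0.2 s.
3. the start button is pressed fully down (value of joint start above 0.0048 m), for 0.05 s.
At the end, for the whole second after the job is handed in: Both ends of the book's far edge are within 4 mm of the back stop and the book is at rest; the guard stands open beyond 1.6 rad by itself; the start button has been pressed (at least 4.8 of its 6 mm) and is back up (x of each of book_left, book_right in the frame of punch above -0.004 m and linear speed of book below 0.01 m/s and value of joint guard above 1.6 rad and value of joint start below 0.0015 m); the robot touches nothing.
It fails at once if the start button is pressed while the book is not flush against the stop (value of joint start above 0.003 m and x of any of book_left, book_right in the frame of punch below -0.005 m).
It fails at once if the stamp, pen cup or calculator is shoved (20 mm) or tipped (distance of any of stamp, pen_cup, calculator from where it was at the start of the episode above 0.02 m or angle between any of stamp, pen_cup's own z axis and vertical above 0.3 rad).
It also fails if it takes over 64 s, if anything falls off the work surface, if the arm or the gripper's body presses on something with over 40 N, if the wrist force passes 120 N, or if a joint passes its speed limit or range.

## Working session

There is one attempt and no reset: what is moved stays moved. The work goes in short steps, Python scripts to look and compute and a tool call to move; the robot and the scene stay as the last step left them, time stands still between calls to the robot, and variables do not carry over. Pictures are saved under pics/ and viewed, at most 10 in all, crops included, and the job is handed in when it is done.

Besides the shell and the picture viewer there is one more tool, called after "Request:" by a JSON object that holds its "op" and its "data". apply_moves: Moves the arm, as the interface text tells. Its arguments: {"type":"object","properties":{"targets":{"type":"array"}},"required":["targets"]}

```bash
ls; mkdir -p pics; python3 - <<'E'
from rig import robot, grab_frame
import cv2,numpy as np,pickle
for n in("side","top"):
    f=grab_frame(n); pickle.dump(f,open(f'pics/{n}0.pkl','wb'))
    cv2.imwrite(f'pics/{n}0.png',cv2.cvtColor(f['pixels'],cv2.COLOR_RGB2BGR))
    print(n,f['K'].tolist(),(-f['R'].T@f['t']).round(3),f['R'].round(3).tolist())
o=robot.get_obs();print(o['time_s'],o['tool_pos'],o['ee_rot'],o['wrist_force'])
E
```

```text
pics
side [[590.3347497598832, 0.0, 310.5558077249478], [0.0, 590.3347497598832, 239.34756573971364], [0.0, 0.0, 1.0]] [-0.039 -1.021  0.821] [[0.896, -0.444, -0.01], [-0.233, -0.451, -0.861], [0.378, 0.774, -0.508]]
top [[451.7601559382531, 0.0, 317.90507664865453], [0.0, 451.7601559382531, 237.96357003885993], [0.0, 0.0, 1.0]] [0.289 0.    1.032] [[0.022, -1.0, -0.004], [-0.974, -0.021, -0.227], [0.227, 0.009, -0.974]]
0.1 [0.23438292 0.57872435 0.23054775] [[-9.26928523e-01  3.75237545e-01 -5.45863450e-04]
 [ 3.75237928e-01  9.26927098e-01 -1.62893561e-03]
 [-1.05262178e-04 -1.71473555e-03 -9.99998524e-01]] [0.63289398 0.7048889  0.11342904]
```

View pics/top0.png

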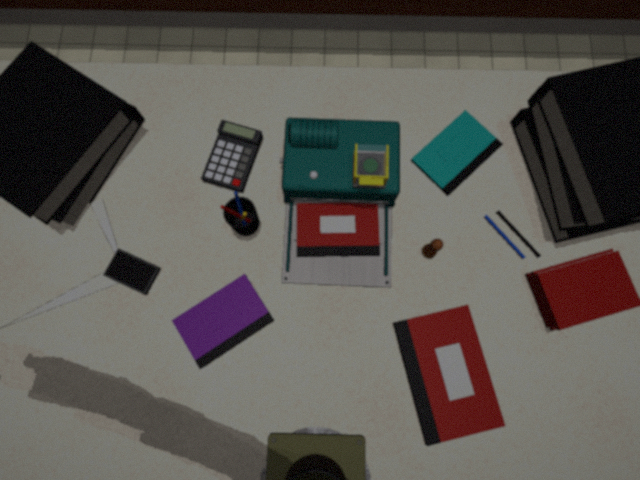

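View pics/side0.png

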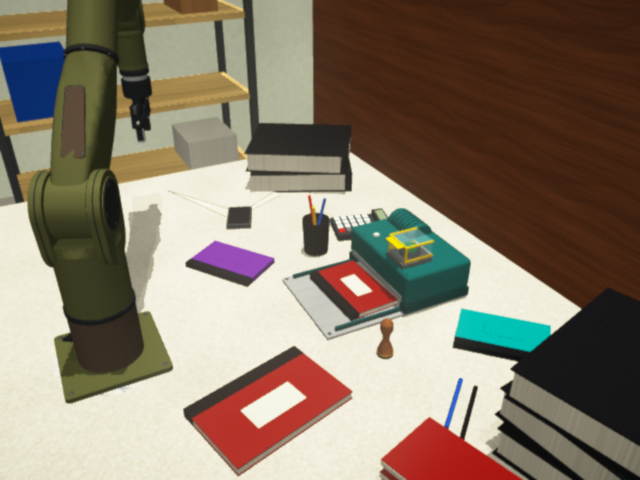

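View crops.

The side and top views both show the punch. It sits at about (340,160) in the top view, with the guard at (371,165).

Book candidates in the top view:
- Red book on the feed table, (338,228).
- Large red book on the desk, (450,375).
- Red box, (583,290).
- Purple book (222,320) and turquoise book (455,150), both excluded by colour.

The one on the feed table fits: it is red with a black near strip and smaller than the other red book. I'll confirm it in an enlarged crop.

```bash
python3 - <<'E'
import cv2,pickle
a=cv2.imread('pics/top0.png')[110:292,270:412]; cv2.imwrite('pics/topc.png',cv2.convertScaleAbs(cv2.resize(a,None,fx=3.25,fy=3.25,interpolation=cv2.INTER_CUBIC),alpha=1.5))
b=cv2.imread('pics/side0.png')[200:340,280:475]; cv2.imwrite('pics/sidec.png',cv2.convertScaleAbs(cv2.resize(b,None,fx=4,fy=4,interpolation=cv2.INTER_CUBIC),alpha=1.3))
E
```

```text
(no output)
```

View pics/topc.png

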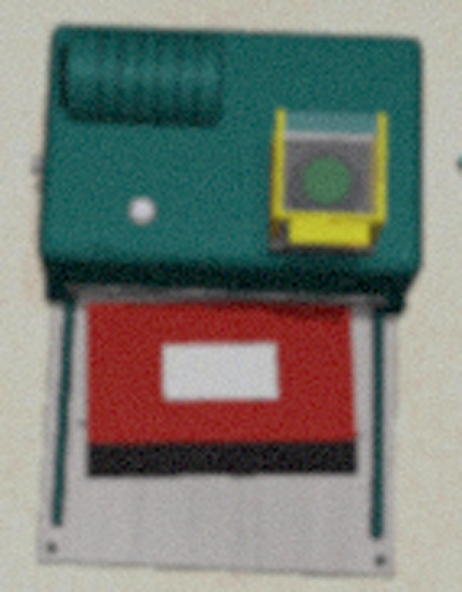

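View pics/sidec.png

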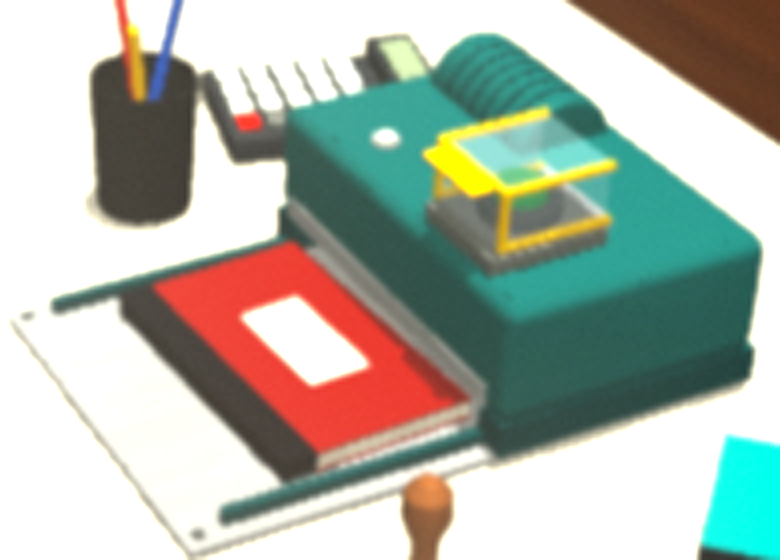

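The crop shows the red book with its black near strip on the feed table, with near corners at crop (88,474) and (356,474). The white label and smaller size confirm it is the one meant. The guard is shut over the green button, and the lip is at crop (330,230).

```bash
cat > h.py <<'E'
import numpy as np,pickle
from scipy.optimize import least_squares
C={n:pickle.load(open(f'pics/{n}0.pkl','rb')) for n in('side','top')}
def proj(n,X):
    c=C[n]; p=(np.atleast_2d(X)@c['R'].T+c['t'])@c['K'].T; return p[:,:2]/p[:,2:]
full={'top':lambda x,y:(270+x/3.25,110+y/3.25),'side':lambda x,y:(280+x/4,200+y/4)}
def T(q,P):
    c,s=np.cos(q[2]),np.sin(q[2]); P=np.atleast_2d(P); return np.c_[q[0]+c*P[:,0]-s*P[:,1],q[1]+s*P[:,0]+c*P[:,1],P[:,2]]
def fit(obs,q0):
    r=lambda q:np.concatenate([proj(n,T(q,P))[0]-full[n](*c) for n,P,c in obs])
    s=least_squares(r,q0,loss='soft_l1'); return s.x,r(s.x).reshape(-1,2)
E
python3 - <<'E'
from h import *
np.set_printoptions(precision=4,suppress=True)
ob=[('top',(-.225,.125,.008),(40,563)),('top',(-.225,-.125,.008),(390,577)),('side',(-.225,.125,.008),(10,320)),('side',(-.225,-.125,.008),(190,555)),
('top',(-.035,-.035,.155),(290,244)),('top',(-.035,-.085,.155),(369,244)),('side',(-.035,-.035,.155),(424,153)),('side',(-.035,-.085,.155),(476,196)),
('top',(.016,-.06,.139),(326,180)),('side',(.016,-.06,.139),(518,187)),
('top',(.14,.13,.105),(55,30)),('top',(.14,-.13,.105),(420,40))]
q,r=fit(ob,[.75,0,0]);print('punch',q);print(r)
h=.0625;w=.095
bo=[('top',(-h,w,.022),(88,472)),('top',(-h,-w,.022),(356,472)),('side',(-h,w,.022),(122,298)),('side',(-h,-w,.022),(283,473)),('side',(h,-w,.022),(475,400))]
b,rb=fit(bo,[.6,0,0]);print('book',b);print(rb)
c,s=np.cos(q[2]),np.sin(q[2]);R=np.array([[c,s],[-s,c]])
print('book in punch',R@(b[:2]-q[:2]),b[2]-q[2])
for n,P in dict(near=(-.1875,0,.015),lip=(-.035,-.06,.155),hinge=(.053,-.06,.118),start=(.016,-.06,.139)).items():print(n,T(q,P))
# others: ground points (stamp base, cup base) top/side rough
for n,uv,z in (('side',(386,353),0),('top',(427,253),0),('top',(240,232),0),('side',(317,250),0)):
    k=C[n];d=k['R'].T@np.linalg.inv(k['K'])@np.r_[uv,1];o=-k['R'].T@k['t'];print(n,uv,o+d*(z-o[2])/d[2])
E
```

```text
punch [ 0.6423 -0.0409 -0.0115]
[[ 0.4085  0.4767]
 [ 2.7355 -0.176 ]
 [-2.2851 -2.0223]
 [-0.7183 -1.1318]
 [ 0.5026 -0.3323]
 [ 0.6155  0.418 ]
 [-1.3552 -0.2217]
 [-2.0503 -0.512 ]
 [ 0.9362 -0.5786]
 [ 0.1595 -2.6892]
 [-1.5148 -2.8116]
 [ 1.9442 -2.5201]]
book [ 0.5481 -0.0411  0.0201]
[[ 1.2464 -0.4332]
 [ 2.2746 -0.3138]
 [-0.3381 -1.159 ]
 [-0.4036 -2.2311]
 [-0.968  -0.1669]]
book in punch [-0.0942 -0.0013] 0.03159369958245986
near [[ 0.4548 -0.0388  0.015 ]]
lip [[ 0.6066 -0.1005  0.155 ]]
hinge [[ 0.6946 -0.1015  0.118 ]]
start [[ 0.6576 -0.1011  0.139 ]]
side (386, 353) [ 0.5064 -0.2535  0.    ]
top (427, 253) [ 0.4987 -0.2455  0.    ]
top (240, 232) [0.5396 0.1928 0.    ]
side (317, 250) [0.5637 0.1736 0.    ]
```

Request:
{"op": "apply_moves", "data": {"targets": [[[0,0,0],[0,0,-7],1],[[0,0,0],[0,0,-7],1],[[0,0,0],[0,0,-7],1],[[-2,-4,0],[0,0,0],1],[[-2,-4,0],[0,0,0],1]]}}

```text
time_s: 0.6
tool_pos: [0.2725, 0.4982, 0.2306]
ee_rot: [[-1.0, 0.015, -0.001], [0.015, 1.0, 0.0], [0.001, 0.0, -1.0]]
wrist_force: [1.4, -1.1, 0.0]
opening: 1.002
finger_force: 0.0
```

Request:
{"op": "apply_moves", "data": {"targets": [[[-1.5,-4.5,0],[0,0,0],1],[[-1.5,-4.5,0],[0,0,0],1],[[-1.5,-4.5,0],[0,0,0],1],[[-1.5,-4.5,0],[0,0,0],1],[[-1.5,-4.5,0],[0,0,0],1]]}}

```text
time_s: 1.1
tool_pos: [0.3442, 0.2703, 0.2312]
ee_rot: [[-1.0, 0.018, -0.0], [0.018, 1.0, -0.0], [0.0, -0.0, -1.0]]
wrist_force: [1.7, 0.1, 0.2]
opening: 1.002
finger_force: 0.0
```

Request:
{"op": "apply_moves", "data": {"targets": [[[-1.5,-4.5,0],[0,0,0],1],[[-1.5,-4.5,0],[0,0,0],1],[[-1.5,-4.5,0],[0,0,0],1],[[-1.5,-4.5,0],[0,0,0],1],[[-1.5,-4.5,0],[0,0,0],1]]}}

```text
time_s: 1.6
tool_pos: [0.415, 0.044, 0.2312]
ee_rot: [[-1.0, 0.018, -0.0], [0.018, 1.0, 0.0], [0.0, 0.0, -1.0]]
wrist_force: [0.8, 0.5, -0.9]
opening: 1.0
finger_force: 0.0
```

Request:
{"op": "apply_moves", "data": {"targets": [[[-1.5,-4,0],[0,0,0],1],[[-1.5,-4.5,2],[0,0,0],1],[[0,0,4.5],[0,0,0],1],[[0,0,4.5],[0,0,0],1],[[0,0,4.5],[0,0,0],1]]}}

```text
time_s: 2.1
tool_pos: [0.4433, -0.0391, 0.0755]
ee_rot: [[-1.0, 0.02, 0.001], [0.02, 1.0, 0.001], [-0.001, 0.001, -1.0]]
wrist_force: [0.4, 0.5, -0.3]
opening: 0.999
finger_force: 0.0
```

Request:
{"op": "apply_moves", "data": {"targets": [[[0,0,3],[0,0,0],1],[[0,0,0.5],[0,0,0],1],[[0,0,0],[0,0,0],1],[[0,0,0],[0,0,0],1],[[0,0,0],[0,0,0],1]]}}

```text
time_s: 2.6
tool_pos: [0.4439, -0.0383, 0.0434]
ee_rot: [[-1.0, 0.019, 0.003], [0.019, 1.0, 0.0], [-0.003, 0.001, -1.0]]
wrist_force: [-0.5, -0.9, 0.4]
opening: 1.005
finger_force: 0.0
```

```bash
python3 - <<'E'
from rig import robot, grab_frame
import cv2
a=cv2.cvtColor(grab_frame('top')['pixels'],cv2.COLOR_RGB2BGR)[150:330,240:430]
b=cv2.cvtColor(grab_frame('side')['pixels'],cv2.COLOR_RGB2BGR)[220:340,250:440]
z=lambda i:cv2.resize(i,(390,570*1 if i.shape[0]>150 else 246))
import numpy as np
A=cv2.resize(a,None,fx=2.1,fy=2.1,interpolation=3);B=cv2.resize(b,None,fx=2.1,fy=2.1,interpolation=3)
B=cv2.copyMakeBorder(B,0,A.shape[0]-B.shape[0],0,0,0)
cv2.imwrite('pics/p1.png',cv2.convertScaleAbs(np.hstack([A,B]),alpha=1.3))
E
```

```text
(no output)
```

View pics/p1.png

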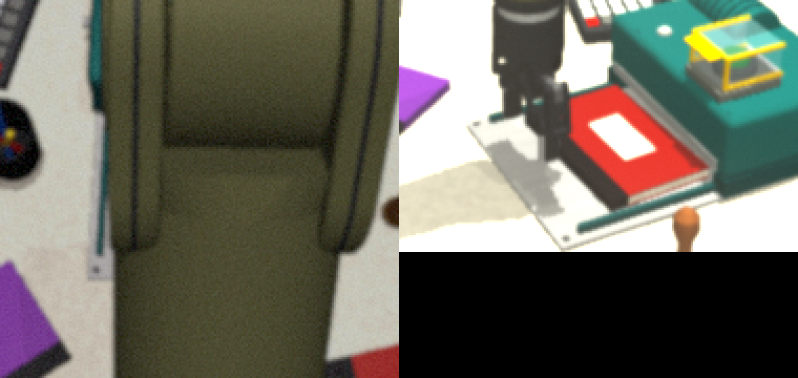

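The top view is blocked by the arm. In the side view the open fingers hang just in front of the book's near edge, with the right finger tip at crop (550,155). Next I lower carefully to touch the table.

Request:
{"op": "apply_moves", "data": {"targets": [[[0,0,1],[0,0,0],1],[[0,0,1],[0,0,0],1],[[0,0,0.5],[0,0,0],1],[[0,0,0.3],[0,0,0],1],[[0,0,0],[0,0,0],1]]}}

```text
time_s: 3.2
tool_pos: [0.4439, -0.0385, 0.0189]
ee_rot: [[-1.0, 0.017, -0.004], [0.017, 1.0, 0.0], [0.004, 0.0, -1.0]]
wrist_force: [0.2, 0.6, 0.2]
opening: 0.999
finger_force: 0.0
```

Request:
{"op": "apply_moves", "data": {"targets": [[[0,0,0.4],[0,0,0],1],[[0,0,0.2],[0,0,0],1],[[0,0,0.2],[0,0,0],1],[[0,0,0],[0,0,0],1],[[0,0,0],[0,0,0],1]]}}

```text
time_s: 3.7
tool_pos: [0.444, -0.0386, 0.0114]
ee_rot: [[-1.0, 0.018, -0.004], [0.018, 1.0, -0.0], [0.004, -0.0, -1.0]]
wrist_force: [0.0, -0.0, 0.1]
opening: 1.002
finger_force: 0.0
```

Request:
{"op": "apply_moves", "data": {"targets": [[[0,0,0.2],[0,0,0],1],[[0,0,0.2],[0,0,0],1],[[0,0,0.2],[0,0,0],1],[[0,0,0],[0,0,0],1],[[0,0,0],[0,0,0],1]]}}

```text
time_s: 4.2
tool_pos: [0.4439, -0.0386, 0.0054]
ee_rot: [[-1.0, 0.018, -0.004], [0.018, 1.0, -0.0], [0.004, -0.0, -1.0]]
wrist_force: [-0.6, 0.6, -0.9]
opening: 1.0
finger_force: 0.0
```

At TCP z = 5.4 mm there is still no contact, so the open tips do stand about 13 mm behind the TCP. I'll go lower.

Request:
{"op": "apply_moves", "data": {"targets": [[[0,0,0.2],[0,0,0],1],[[0,0,0.2],[0,0,0],1],[[0,0,0.2],[0,0,0],1],[[0,0,0],[0,0,0],1],[[0,0,0],[0,0,0],1]]}}

```text
time_s: 4.7
tool_pos: [0.4439, -0.0386, -0.0007]
ee_rot: [[-1.0, 0.018, -0.004], [0.018, 1.0, -0.0], [0.004, -0.0, -1.0]]
wrist_force: [-0.1, 1.0, 0.6]
opening: 0.995
finger_force: 0.0
```

Request:
{"op": "apply_moves", "data": {"targets": [[[-1.2,0,0.1],[0,0,0],1],[[-0.8,0,0],[0,0,0],1],[[-0.8,0,0],[0,0,0],1],[[-0.8,0,0],[0,0,0],1],[[-0.8,0,0],[0,0,0],1]]}}

```text
time_s: 5.2
tool_pos: [0.4867, -0.0394, -0.0017]
ee_rot: [[-1.0, 0.018, -0.004], [0.018, 1.0, -0.001], [0.004, -0.001, -1.0]]
wrist_force: [-1.4, -0.1, -1.3]
opening: 1.001
finger_force: 0.5
```

Request:
{"op": "apply_moves", "data": {"targets": [[[-0.4,0,0],[0,0,0],1],[[-0.4,0,0],[0,0,0],1],[[-0.4,0,0],[0,0,0],1],[[0,0,0],[0,0,0],1],[[0,0,0],[0,0,0],1]]}}

```text
time_s: 5.7
tool_pos: [0.4997, -0.0397, -0.0017]
ee_rot: [[-1.0, 0.018, -0.002], [0.018, 1.0, -0.001], [0.002, -0.001, -1.0]]
wrist_force: [-0.2, 0.6, 0.4]
opening: 0.998
finger_force: 0.0
```

Request:
{"op": "apply_moves", "data": {"targets": [[[-0.2,0,0],[0,0,0],1],[[-0.2,0,0],[0,0,0],1],[[-0.2,0,0],[0,0,0],1],[[0,0,0],[0,0,0],1],[[0,0,0],[0,0,0],1]]}}

```text
time_s: 6.2
tool_pos: [0.5056, -0.0399, -0.0018]
ee_rot: [[-1.0, 0.018, -0.003], [0.018, 1.0, -0.001], [0.003, -0.001, -1.0]]
wrist_force: [-0.7, -0.4, -1.0]
opening: 0.999
finger_force: 0.2
```

Request:
{"op": "apply_moves", "data": {"targets": [[[-0.2,0,0],[0,0,0],1],[[-0.2,0,0],[0,0,0],1],[[0,0,0],[0,0,0],1],[[0,0,0],[0,0,0],1],[[0,0,0],[0,0,0],1]]}}

```text
time_s: 6.7
tool_pos: [0.5087, -0.04, -0.0019]
ee_rot: [[-1.0, 0.018, -0.004], [0.018, 1.0, -0.001], [0.004, -0.001, -1.0]]
wrist_force: [-2.3, 0.6, 1.6]
opening: 1.004
finger_force: 1.7
```

Request:
{"op": "apply_moves", "data": {"targets": [[[-0.2,0,0],[0,0,0],1],[[-0.1,0,0],[0,0,0],1],[[0,0,0],[0,0,0],1],[[0,0,0],[0,0,0],1],[[0,0,0],[0,0,0],1]]}}

```text
time_s: 7.2
tool_pos: [0.5086, -0.0401, -0.0021]
ee_rot: [[-1.0, 0.018, -0.009], [0.018, 1.0, -0.002], [0.009, -0.002, -1.0]]
wrist_force: [-9.5, 0.9, 4.5]
opening: 1.002
finger_force: 4.4
```

The book has stopped against something firm at about 9.5 N. I'll check the moment, then back off and look.

Request:
{"op": "apply_moves", "data": {"targets": [[[0.5,0,0],[0,0,0],1],[[1.5,0,0],[0,0,0],1],[[3,0,-2],[0,0,0],1],[[1,0,-5],[0,0,0],0],[[0,0,-5],[0,0,0],0]]}}

```text
time_s: 7.7
tool_pos: [0.4508, -0.0391, 0.1181]
ee_rot: [[-1.0, 0.015, -0.007], [0.015, 1.0, -0.003], [0.007, -0.003, -1.0]]
wrist_force: [1.7, -1.2, -0.2]
opening: 0.692
finger_force: 0.0
```

Request:
{"op": "apply_moves", "data": {"targets": [[[0,0,-5],[0,0,0],0],[[0,-5,-3],[0,0,0],0],[[0,-5,0],[0,0,0],0],[[0,-5,0],[0,0,0],0],[[0,0,0],[0,0,0],0]]}}

```text
time_s: 8.2
tool_pos: [0.4498, -0.1912, 0.1929]
ee_rot: [[-0.999, 0.033, -0.003], [0.033, 0.999, -0.007], [0.002, -0.007, -1.0]]
wrist_force: [-0.4, 1.0, -0.2]
opening: -0.003
finger_force: 0.0
```

```bash
python3 - <<'E'
from rig import robot, grab_frame
import cv2,numpy as np
I={n:cv2.cvtColor(grab_frame(n)['pixels'],cv2.COLOR_RGB2BGR) for n in('top','side')}
for n in I: cv2.imwrite(f'pics/{n}1.png',I[n])
A=cv2.resize(I['top'][180:292,270:412],None,fx=2.8,fy=2.8,interpolation=3);B=cv2.resize(I['side'][230:340,280:420],None,fx=2.8,fy=2.8,interpolation=3)
h=min(len(A),len(B));cv2.imwrite('pics/p2.png',cv2.convertScaleAbs(np.hstack([A[:h],B[:h]]),alpha=1.4))
E
```

```text
(no output)
```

View pics/p2.png

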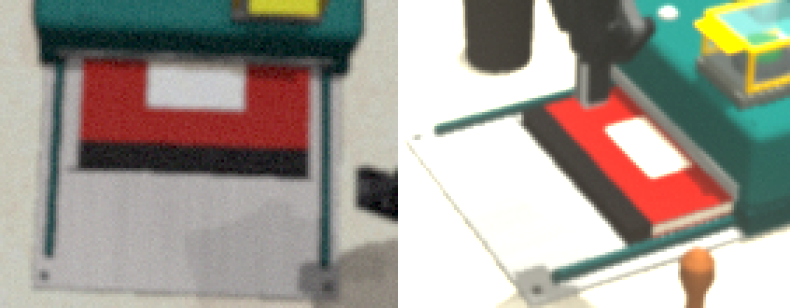

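After the push, the book's near edge in the top crop runs from (78,167) to (308,178). It is parallel to the table's front edge, (35,287) to (340,302), and 100 mm from it, so the book is home and square. In the side crop its near edge sits where the home lines are. Next is the guard.

Request:
{"op": "apply_moves", "data": {"targets": [[[0,3,-2],[0,0,0],0],[[-3,3,-1],[0,0,0],0],[[-3,3,0],[0,0,0],0],[[-3,0,0],[0,-8.5,0],0],[[0,0,0],[0,-8.5,0],0]]}}

```text
time_s: 8.8
tool_pos: [0.5495, -0.0897, 0.2241]
ee_rot: [[-0.959, 0.014, 0.282], [0.014, 1.0, -0.004], [-0.282, 0.0, -0.959]]
wrist_force: [1.4, -2.3, -1.3]
opening: -0.001
finger_force: 0.0
```

Request:
{"op": "apply_moves", "data": {"targets": [[[0,0,0],[0,-8.5,0],0],[[0,0,0],[0,-8.5,0],0],[[0,0,0],[0,-8.5,0],0],[[0,0,0],[0,-8.5,0],0],[[0,0,0],[0,0,0],0]]}}

```text
time_s: 9.3
tool_pos: [0.5383, -0.1237, 0.2085]
ee_rot: [[-0.907, 0.048, 0.418], [0.002, 0.994, -0.11], [-0.421, -0.099, -0.902]]
wrist_force: [-0.5, 0.7, 0.7]
opening: -0.002
finger_force: 0.0
```

```bash
python3 - <<'E'
from rig import robot
o=robot.get_obs();print([round(float(x),1) for x in o['joint_pos']],o['tool_pos'],o['wrist_force'],o['ee_rot'])
E
```

```text
[26.3, 32.7, -31.1, 128.2, 99.0, 21.4, -3.1] [ 0.5383453  -0.12374366  0.20849589] [-0.50574337  0.74526304  0.66264002] [[-0.9070947   0.04779499  0.41820431]
 [ 0.00188776  0.99398455 -0.10950415]
 [-0.42092237 -0.09854116 -0.90172834]]
```

Tilt stopped at 25°, near the wrist singularity. That is enough to work under the lip, so I'll remove the sideways lean and line up.

Request:
{"op": "apply_moves", "data": {"targets": [[[0,1,0],[-3,0,0],0],[[0,1,0],[-3,0,0],0],[[0,0,0],[0,0,0],0],[[0,0,0],[0,0,0],0],[[0,0,0],[0,0,0],0]]}}

```text
time_s: 9.8
tool_pos: [0.5408, -0.1055, 0.2079]
ee_rot: [[-0.906, 0.008, 0.423], [0.006, 1.0, -0.008], [-0.423, -0.005, -0.906]]
wrist_force: [0.2, -0.1, 1.0]
opening: -0.0
finger_force: 0.0
```

Request:
{"op": "apply_moves", "data": {"targets": [[[0,0.3,2],[0,0,0],0],[[0,0.2,2],[0,0,0],0],[[0,0,2],[0,0,0],0],[[0.2,0,2],[0,0,0],0],[[0,0,0.5],[0,0,0],0]]}}

```text
time_s: 10.3
tool_pos: [0.5744, -0.1015, 0.1279]
ee_rot: [[-0.907, 0.009, 0.42], [0.007, 1.0, -0.007], [-0.421, -0.004, -0.907]]
wrist_force: [-0.2, -0.2, 0.6]
opening: 0.003
finger_force: 0.0
```

```bash
python3 - <<'E'
from rig import robot, grab_frame
import cv2,numpy as np
a=cv2.cvtColor(grab_frame('side')['pixels'],cv2.COLOR_RGB2BGR)[180:300,300:460]
cv2.imwrite('pics/p3.png',cv2.convertScaleAbs(cv2.resize(a,None,fx=4,fy=4,interpolation=3),alpha=1.4))
o=robot.get_obs();print(o['tool_pos'],o['ee_rot'],[round(float(x)) for x in o['joint_pos']])
E
```

```text
[ 0.57442582 -0.10138608  0.12815424] [[-0.90716912  0.00909627  0.42066786]
 [ 0.00680796  0.99995274 -0.00694103]
 [-0.42071112 -0.00343279 -0.90718817]] [31, 46, -39, 126, 114, 27, -14]
```

View pics/p3.png

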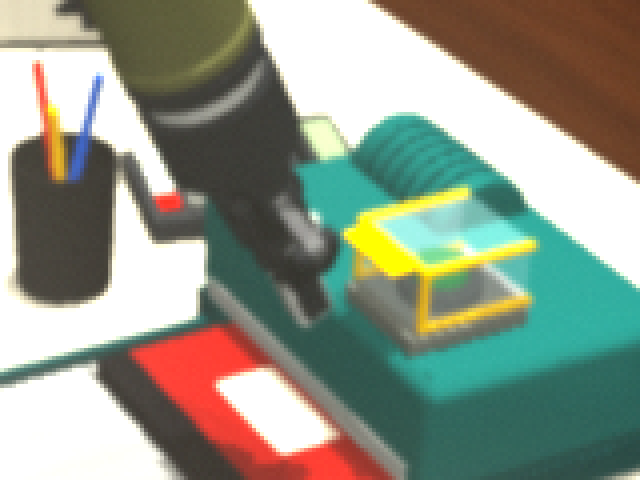

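The tip is in front of the lip, at crop (315,315), with the lip at (345–415,235–275). I'll raise it slightly so the narrow tip meets the lip, then push up and back.

Request:
{"op": "apply_moves", "data": {"targets": [[[-2.4,0.1,-0.4],[0,0,0],0],[[-0.9,0,0.4],[0,0,0],0],[[-0.9,0,-0.35],[0,0,0],0],[[-0.9,0,-0.35],[0,0,0],0],[[0,0,0],[0,0,0],0]]}}

```text
time_s: 10.85
tool_pos: [0.6194, -0.1004, 0.1601]
ee_rot: [[-0.904, 0.008, 0.426], [0.005, 1.0, -0.008], [-0.427, -0.005, -0.904]]
wrist_force: [0.2, -0.4, 0.7]
opening: 0.003
finger_force: 0.1
```

```bash
python3 - <<'E'
from rig import robot, grab_frame
import cv2,numpy as np
a=cv2.cvtColor(grab_frame('side')['pixels'],cv2.COLOR_RGB2BGR)[160:300,320:460]
cv2.imwrite('pics/p4.png',cv2.convertScaleAbs(cv2.resize(a,None,fx=4,fy=4,interpolation=3),alpha=1.4))
E
```

```text
(no output)
```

View pics/p4.png

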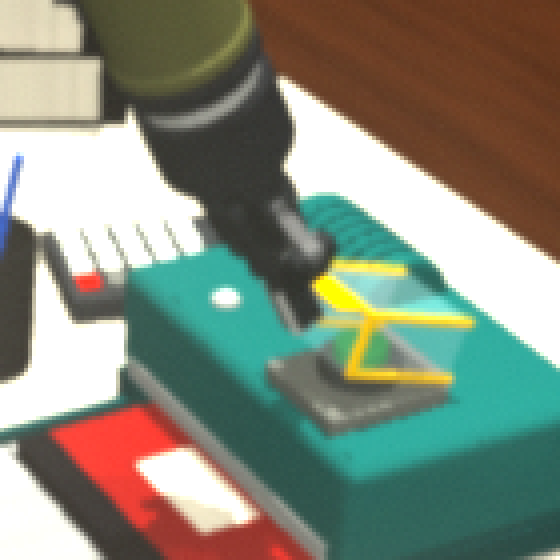

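The tip is under the lip and the guard has risen about 20–25°. I'll continue along the arc.

Request:
{"op": "apply_moves", "data": {"targets": [[[-1,0,-0.25],[0,0,0],0],[[-1,0,-0.25],[0,0,0],0],[[-1,0,-0.2],[0,0,0],0],[[-1,0,-0.2],[0,0,0],0],[[-1,0,-0.2],[0,0,0],0]]}}

```text
time_s: 11.4
tool_pos: [0.6577, -0.101, 0.1888]
ee_rot: [[-0.907, 0.009, 0.421], [0.006, 1.0, -0.008], [-0.421, -0.005, -0.907]]
wrist_force: [0.3, -0.9, -1.7]
opening: -0.003
finger_force: 0.1
```

Request:
{"op": "apply_moves", "data": {"targets": [[[-1,0,-0.1],[0,0,0],0],[[-1,0,0],[0,0,0],0],[[-1,0,0.2],[0,0,0],0],[[-1,0,0.3],[0,0,0],0],[[0,0,0],[0,0,0],0]]}}

```text
time_s: 11.9
tool_pos: [0.6969, -0.1015, 0.2022]
ee_rot: [[-0.906, 0.01, 0.423], [0.007, 1.0, -0.007], [-0.423, -0.004, -0.906]]
wrist_force: [0.5, 0.6, 0.5]
opening: 0.001
finger_force: 0.0
```

```bash
python3 - <<'E'
from rig import robot, grab_frame
import cv2,numpy as np
a=cv2.cvtColor(grab_frame('side')['pixels'],cv2.COLOR_RGB2BGR)[160:300,320:460]
cv2.imwrite('pics/p5.png',cv2.convertScaleAbs(cv2.resize(a,None,fx=4,fy=4,interpolation=3),alpha=1.4))
E
```

```text
(no output)
```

View pics/p5.png

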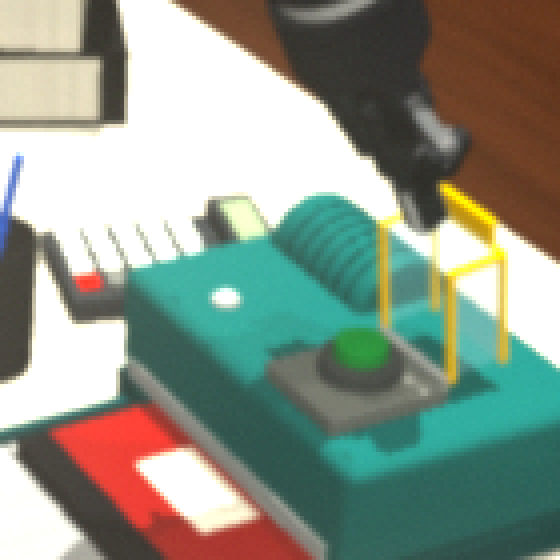

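The guard has swung up and back to about vertical or beyond, and the green button at crop (362,350) is uncovered. I'll retract and check the guard angle numerically.

Request:
{"op": "apply_moves", "data": {"targets": [[[1,0,-1.2],[0,0,0],0],[[1,0,-1.2],[0,0,0],0],[[1,0,-1.2],[0,0,0],0],[[0,0,0],[0,0,0],0],[[0,0,0],[0,0,0],0]]}}

```text
time_s: 12.45
tool_pos: [0.6537, -0.1012, 0.2219]
ee_rot: [[-0.906, 0.009, 0.422], [0.006, 1.0, -0.008], [-0.423, -0.005, -0.906]]
wrist_force: [0.0, 0.5, -0.4]
opening: 0.004
finger_force: 0.0
```

```bash
cat > g.py <<'E'
from rig import robot, grab_frame
from h import *
import cv2
q=[.6423,-.0409,-.0145]
def look(name='side'):
    hsv=cv2.cvtColor(grab_frame(name)['pixels'],cv2.COLOR_RGB2HSV)[160:300,320:470]
    y=np.argwhere(cv2.inRange(hsv,(22,150,120),(33,255,255)))+[160,320]
    g=np.argwhere(cv2.inRange(hsv,(50,130,30),(72,255,255)))+[160,320]
    return y[:,::-1],g[:,::-1]
def cover(th):  # frame corners and lip corners, world
    out=[]
    for x,z in((-.072,0),(-.072,.038),(0,.038),(0,0),(-.088,.0365)):
        for yy in((.034,-.034) if x!=-.088 else (.025,-.025)):
            c,s=np.cos(th),np.sin(th); out.append((.053+c*x+s*z,-.06+yy,.1185-s*x+c*z))
    return T(q,out)
E
python3 - <<'E'
from g import *
y,g=look()
print('yellow bbox',y.min(0),y.max(0),len(y),'green',g.mean(0),len(g),g.min(0),g.max(0))
print('start_top pred',proj('side',T(q,(.016,-.06,.139))))
for th in(1.2,1.4,1.6,1.7,1.85):
    p=proj('side',cover(th)); print(th,p.min(0).round(1),p.max(0).round(1),'lip',p[-2:].round(0).tolist())
o=robot.get_obs();print(o['tool_pos'])
E
```

```text
yellow bbox [416 209] [454 255] 283 green [409.9        246.50909091] 110 [404 242] [416 251]
start_top pred [[409.60641009 244.0853061 ]]
1.2 [406.7 206.2] [445.  255.2] lip [[421.0, 206.0], [434.0, 216.0]]
1.4 [412.  205.4] [445.4 255.2] lip [[427.0, 205.0], [441.0, 215.0]]
1.6 [414.1 206.1] [449.5 255.2] lip [[434.0, 206.0], [447.0, 215.0]]
1.7 [414.1 207. ] [451.8 255.2] lip [[437.0, 207.0], [450.0, 216.0]]
1.85 [414.1 209.1] [454.9 255.3] lip [[441.0, 209.0], [454.0, 218.0]]
[ 0.6541071  -0.10113602  0.22179806]
```

The yellow extents match the 1.85 rad prediction, so the guard is fully open and standing free. The green centroid also agrees with the predicted button position. Next I press the button.

Request:
{"op": "apply_moves", "data": {"targets": [[[-1.1,0,0.5],[0,0,0],0],[[0.9,0,2],[0,0,0],0],[[0.9,0,1.9],[0,0,0],0],[[0.5,0,1],[0,0,0],0],[[0,0,0],[0,0,0],0]]}}

```text
time_s: 13.0
tool_pos: [0.6652, -0.1011, 0.1656]
ee_rot: [[-0.908, 0.008, 0.419], [0.005, 1.0, -0.008], [-0.419, -0.005, -0.908]]
wrist_force: [-0.1, 0.2, 0.2]
opening: -0.002
finger_force: 0.0
```

Request:
{"op": "apply_moves", "data": {"targets": [[[0.2,0,0.45],[0,0,0],0],[[0.2,0,0.45],[0,0,0],0],[[0.1,0,0.2],[0,0,0],0],[[0,0,0],[0,0,0],0],[[0,0,0],[0,0,0],0]]}}

```text
time_s: 13.5
tool_pos: [0.6665, -0.1014, 0.1563]
ee_rot: [[-0.906, 0.009, 0.423], [0.007, 1.0, -0.008], [-0.423, -0.004, -0.906]]
wrist_force: [0.5, 0.3, -0.4]
opening: 0.004
finger_force: 0.0
```

Request:
{"op": "apply_moves", "data": {"targets": [[[0.2,0,0.45],[0,0,0],0],[[0.2,0,0.45],[0,0,0],0],[[0.1,0,0.2],[0,0,0],0],[[0.1,0,0.2],[0,0,0],0],[[0,0,0],[0,0,0],0]]}}

```text
time_s: 14.0
tool_pos: [0.6664, -0.1015, 0.1418]
ee_rot: [[-0.906, 0.009, 0.423], [0.006, 1.0, -0.008], [-0.423, -0.004, -0.906]]
wrist_force: [-1.1, 0.3, 2.1]
opening: -0.0
finger_force: 0.8
```

Request:
{"op": "apply_moves", "data": {"targets": [[[0.1,0,0.2],[0,0,0],0],[[0.1,0,0.2],[0,0,0],0],[[0,0,0],[0,0,0],0],[[0,0,0],[0,0,0],0],[[0,0,0],[0,0,0],0]]}}

```text
time_s: 14.5
tool_pos: [0.6665, -0.1015, 0.1375]
ee_rot: [[-0.906, 0.009, 0.424], [0.006, 1.0, -0.008], [-0.424, -0.004, -0.906]]
wrist_force: [-0.1, 0.4, 3.9]
opening: 0.001
finger_force: 2.1
```

Request:
{"op": "apply_moves", "data": {"targets": [[[0.1,0,0.2],[0,0,0],0],[[0.1,0,0.1],[0,0,0],0],[[0,0,0],[0,0,0],0],[[0,0,0],[0,0,0],0],[[0,0,0],[0,0,0],0]]}}

```text
time_s: 15.0
tool_pos: [0.6666, -0.1015, 0.1358]
ee_rot: [[-0.905, 0.009, 0.426], [0.006, 1.0, -0.008], [-0.426, -0.005, -0.905]]
wrist_force: [-5.3, -0.0, 17.0]
opening: 0.001
finger_force: 8.6
```

The force ramped from 2 to 4 N and then hit a hard stop at 17 N, so the button is fully down. Releasing and retreating.

Request:
{"op": "apply_moves", "data": {"targets": [[[-0.4,0,-0.9],[0,0,0],0],[[-0.9,0,-2],[0,0,0],0],[[-0.5,0,-3],[0,0,0],0],[[0,0,-4],[0,0,0],0],[[0,0,-4],[0,0,0],0]]}}

```text
time_s: 15.5
tool_pos: [0.6217, -0.1007, 0.2654]
ee_rot: [[-0.907, 0.009, 0.42], [0.006, 1.0, -0.008], [-0.42, -0.005, -0.907]]
wrist_force: [-0.1, -0.5, 1.5]
opening: 0.007
finger_force: 0.0
```

Request:
{"op": "apply_moves", "data": {"targets": [[[0,-4,0],[0,0,0],0],[[0,-4,0],[0,0,0],0],[[0,-4,0],[0,0,0],0],[[0,-4,0],[0,0,0],0],[[0,0,0],[0,0,0],0]]}}

```text
time_s: 16.0
tool_pos: [0.6189, -0.2705, 0.2635]
ee_rot: [[-0.908, 0.023, 0.419], [0.018, 1.0, -0.016], [-0.419, -0.007, -0.908]]
wrist_force: [-0.1, -0.1, -1.3]
opening: 0.002
finger_force: 0.0
```

```bash
python3 - <<'E'
from g import *
y,g=look(); print('yellow',y.min(0),y.max(0),len(y),'green',g.mean(0),len(g),g.min(0),g.max(0))
I={n:cv2.cvtColor(grab_frame(n)['pixels'],cv2.COLOR_RGB2BGR) for n in('top','side')}
A=cv2.resize(I['top'][110:292,270:412],None,fx=2.8,fy=2.8,interpolation=3);B=cv2.resize(I['side'][180:340,280:420],None,fx=2.8,fy=2.8,interpolation=3)
B=cv2.copyMakeBorder(B,0,len(A)-len(B),0,0,0)
cv2.imwrite('pics/p6.png',cv2.convertScaleAbs(np.hstack([A,B]),alpha=1.4)); print(robot.get_obs()['tool_pos'])
E
```

```text
yellow [416 214] [451 255] 124 green [409.98165138 246.40366972] 109 [403 242] [416 251]
[ 0.62110835 -0.26003998  0.26544119]
```

View pics/p6.png

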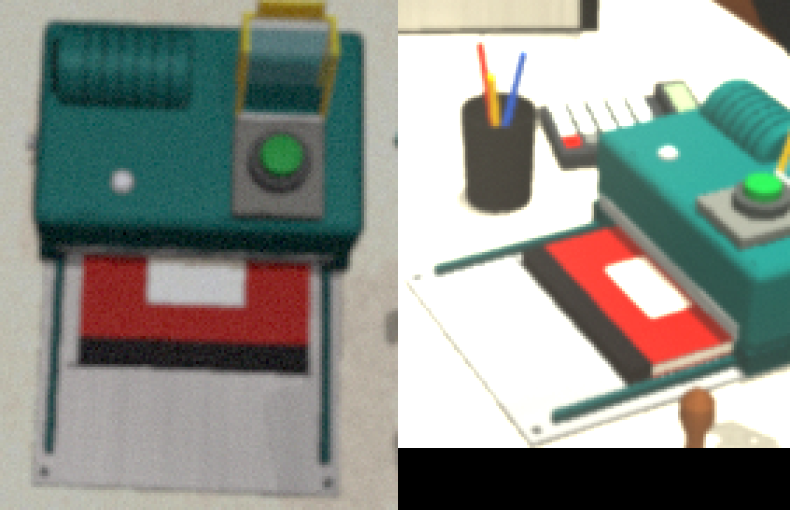

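The final view shows the guard standing open and leaning back (lip at crop (290,8)), and the button up at (282,155). The book is home and square, with its near edge from (78,365) to (308,374). The stamp, pen cup and calculator are undisturbed, and the robot is clear of everything. Handing in.

```bash
python3 -c "
from rig import robot
print(robot.sign_off())"
```

```text
the job is handed in; nothing more can be done
None
```

I handed the job in at about 16 s of the 64 s allowed: the book is flush against the stop, the guard stands open, and the button was pressed fully and is back up. The hand-in gave no verdict; these are from my own force readings and camera checks.

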